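# Load a label roll into the desk dispenser and pin it with the spindle

### The arm

A 6-joint arm with a two-finger parallel gripper is mounted at the origin on a cart in front of the work surface, level with it; the furniture and walls round the work are solid. World frame = base frame: x ahead of the robot, y to its left, z up, the work surface at z = 0. Lengths are in m, angles in degrees, forces in N, time in s.
With the tool pointing down it reaches from about 0.35 to 0.875 m from the base axis. Payload 4.2 kg.
Tool frame: the origin (TCP) lies midway between the tips of the shut fingers; the grasp point (between the pads) lies 19 mm behind it; z points along the fingers, y is the line along which they close (so a half turn about z gives the same grasp; the last joint's range is limited). The gripper opens to 87 mm and grips with 3 to 60 N. Pads are 19 mm wide; open, the fingers measure 117 mm over their backs; the gripper's body (75 mm by 190 mm) begins 51 mm behind the grasp point.
Start: joints at [90.676, 22.042, 0.453, 0, -68.411, -14.817], TCP at [0.153, 0.606, 0.223] pointing down, gripper open.
Joint ranges: [-179.83, 179.83], [-69.29, 118.12], [-61.27, 80.66], [-181.25, 117.63], [-171.15, -9.14], [-177.46, 177.46]. Speed limits (degrees/s): [159.86, 159.86, 180, 180, 180, 180].

### API

Orientations are given as a 3x3 rotation matrix whose columns are the frame's x, y, z axes.
In Python, from station import r gives the robot as it stands.
- The arm moves only by the tool drive_effector, called after "Request:" in YAML: its name, and indented under it one key for each argument. Schema: {"type":"object","properties":{"moves":{"type":"array","items":{"type":"number"},"minItems":7,"maxItems":56},"only":{"type":"string"},"quiet":{"type":"boolean"},"lines":{"type":"string"}},"required":["moves"],"additionalProperties":false}. moves is one flat list of numbers that holds 1 to 8 rows one after another, with no inner brackets; each row has 7 numbers: the opening from 0.0 (shut) to 1.0 (fully open), then dx, dy, dz in units of 50 mm, then a rotation vector rx, ry, rz in degrees; each row is the pose to reach, as a shift and turn from the pose commanded when the call began, along the tool's axes at that moment; what a row does not reach only later rows make up. A row lasts 1/10 s, in which the tool goes at most 0.05 m and 8.59 degrees, less where a joint would pass 70% of its speed; a pose out of reach is approached as far as the arm can. The fingers move at their own pace and stop on an object; the grip force is fixed at half the most. Time passes only in rows, so rows that do not move let the fingers close. The tool returns the time, the measured TCP pose, the force, the opening and the grip force at its end. only (a regular expression) keeps the lines of the reply that match it, lines (a string "A,B") keeps lines A to B, and quiet returns only ok. Input that does not fit is refused with a message, and nothing moves.
- r.sense(): the state, without advancing time (a new reading comes with each control period).
- r.capture(name): name is "scene" or "top" or "wrist"; returns a dict with "pixels" (400x640x3 uint8, red, green, blue), "z_map" (400x640 float32, m along the optical axis (not along the pixel's ray), 0 where there is no reading), "K" (3x3 intrinsics, pixels), "world_from_camera" (4x4, takes a point from camera to world coordinates). Camera axes: x right, y up, looking along -z (the intrinsics and any distortion apply to the point x, -y, -z); pixel columns grow to the right and rows downward; lengths in m; the calibration is good to about 2 mm. A picture is of the moment at which its call begins.
- r.finish_job(): hands the job in; it is judged then, once.
The state is a dict: "time_s": time; "joints": joint angles; "joint_velocities": joint speeds; "effort": joint torques, N m; "tcp_pos": TCP position; "ee_rot": TCP orientation; "wrist_force": force on the tool from outside, world axes, zero at the start; "moment": the same for the moment, N m; "gripper_width": opening from 0.0 (shut) to 1.0 (fully open); "gripper_force": force on a finger pad.
Only numpy, scipy, OpenCV 4.12 (cv2) and the standard library are available. Lean on these libraries where they do the work, as an engineer would, in place of code of your own. Each camera call takes 0.05 s, during which the arm holds its last target. There are 200 camera calls.

### The job

Load the label dispenser: take the roll of labels that stands on edge in the cardboard refill tray and set it upright on the two rollers between the dispenser's cheeks. Then push the spindle in through the brass bush, through the roll's core and out through the far cheek until the shoulder of its blue grip is fully home against the bush. Leave it there, and leave the other things on the worktop where they are.

Things in the scene. Friction and masses are not known exactly. Their poses are not given: they have to be found in the camera images.
- dispenser: Fixed label dispenser, dark base 136 (x) x 76 (y) mm, top at z = 10 mm. Origin under the cheeks' middle on the worktop; x to the back, y along the spindle axis. Two blue-grey cheeks 5 mm thick, outer faces y = +-29 mm, round heads 36 mm across, top z = 64 mm (56 mm wide in x below z = 24), each with a 12.4 mm hole at x = 0, z = 46 mm. Tear bar at x = -60 mm, ballast at +56 mm, none over z = 30 mm.
- seat (a point): Point on the hole axis midway between the cheeks, 46 mm above the worktop, axes as the dispenser's; the roll's centre belongs here. Gap between cheeks 48 mm: no room for fingers beside the roll, so hold it across its diameter, fingers in front and behind (along own x). Two steel rollers, 8 mm across, along y at x = +-20 mm, 30 mm below this point, carry the roll in line with the holes.
- bush (a point): Centre of the outer face of the brass bush, 21 mm across, that stands out 2.5 mm from the cheek on the dispenser's -y side (the robot's right): 31.5 mm from seat, 46 mm above the worktop. Axes as the dispenser's. Its 12.4 mm hole runs along y; the spindle goes in here, towards +y.
- refill_tray: Fixed low open cardboard tray, 72 (x) x 54 (y) x 18 mm, walls and floor 1.5 mm, two short flaps folded out on the +-y sides. Origin under its middle on the worktop. The roll stands in it on edge, its axis along the tray's y, its centre 34 mm above the worktop and up to 3 mm off the tray's middle.
- label_roll: White roll of labels, 64 mm across, 40 mm wide, about 80 g, brown core with a 24 mm bore (the middle 15 mm surely clear). Origin at the centre of one flat face, own z along the roll's axis into the roll; at the start z is level and points along the tray's -y.
- roll_center (a point): Centre of the label roll, on its axis.
- spindle: Loose spindle lying flat on the worktop, about 50 g, most of it in the grip: a blue square grip 36 mm long, 18 x 18 mm, and from its shoulder a steel rod 10 mm across, 80 mm long, its last 8 mm tapering to 5 mm. Origin at the shoulder, at the grip's underside; own x along the rod to its tip, grip from x = -36 mm to 0. The rod's axis lies 9 mm above the worktop.
- spindle_shoulder (a point): Point on the rod's axis at the shoulder, where the rod leaves the blue grip. Axes as the spindle's.
- spindle_tip (a point): Tip of the rod, on its axis, 80 mm from the shoulder.
- stapler: Blue stapler 22 x 98 x 28 mm, bystander; origin under its middle.
- measure_cup: Clear plastic measuring cup 50 mm across, 46 mm high, bystander; origin under its middle.
- ink_pad: Dark blue ink pad 52 x 68 x 17 mm, bystander; origin under its middle.
- name_stamp: Red name stamp standing upright, 20 mm across, 62 mm high, bystander; origin under its middle.
- sticky_pad: Yellow pad of sticky notes 50 x 51 x 13 mm, bystander; origin under its middle.
- calculator: Pocket calculator 112 x 68 x 15 mm, bystander; origin under its middle.

How it is judged (in metres and radians):
On the way:
1. the roll sits on the rollers between the cheeks, in line with the holes (x of roll_center in the frame of seat between -0.005 and 0.005 m and y of roll_center in the frame of seat between -0.006 and 0.006 m and z of roll_center in the frame of seat between -0.005 and 0.005 m and angle between the z axis of label_roll and the y axis of dispenser, either way round below 0.15 rad), for 0.2 s.
At the end, for the whole second after the job is handed in: Roll at rest on the rollers, centre within 5 mm of the hole axis and 6 mm of mid-gap, axis within 0.15 rad; spindle in from the bush side, shoulder within 5 mm of the bush face and 4 mm of the hole axis, tip beyond the far cheek, axis within 0.1 rad; all released (all of step 1 and y of spindle_shoulder in the frame of bush between -0.005 and 0.003 m and x of spindle_shoulder in the frame of bush between -0.004 and 0.004 m and z of spindle_shoulder in the frame of bush between -0.004 and 0.004 m and y of spindle_tip in the frame of seat above 0.042 m and angle between the x axis of spindle and the y axis of dispenser, either way round below 0.1 rad and linear speed of each of spindle, label_roll below 0.02 m/s); the robot touches nothing.
It fails at once if a bystander is moved by more than 25 mm or the stamp is knocked over (distance of any of stapler, measure_cup, ink_pad, name_stamp, sticky_pad, calculator from where it was at the start of the episode above 0.025 m or angle between name_stamp's own z axis and vertical above 0.5 rad).
It also fails if it takes over 58 s, if anything falls off the work surface, if the arm or the gripper's body presses on something with over 40 N, if the wrist force passes 120 N, or if a joint passes its speed limit or range.

## Working session

There is one attempt and no reset: what is moved stays moved. The work goes in short steps, Python scripts to look and compute and a tool call to move; the robot and the scene stay as the last step left them, time stands still between calls to the robot, and variables do not carry over. Pictures are saved under pics/ and viewed, at most 10 in all, crops included, and the job is handed in when it is done.

```bash
mkdir -p pics; ls; cat > h.py <<'E'
import numpy as np,cv2
from station import r
np.set_printoptions(precision=4,suppress=True)
def cap(n,f=None):
    c=r.capture(n)
    if f: cv2.imwrite('pics/'+f,cv2.cvtColor(c['pixels'],cv2.COLOR_RGB2BGR))
    return c
def cloud(c):
    z=c['z_map'];K=c['K'];v,u=np.mgrid[:z.shape[0],:z.shape[1]]
    x=(u-K[0,2])/K[0,0]*z;y=(v-K[1,2])/K[1,1]*z
    P=np.stack([x,-y,-z,np.ones_like(z)],-1)@c['world_from_camera'].T
    P[z==0]=np.nan
    return P[...,:3]
E
python3 - <<'E'
from h import *
for n in ['scene','top']:
    c=cap(n,n+'0.png');np.savez(n+'0.npz',**c);print(n,c['K'],c['world_from_camera'])
s=r.sense();print(s['time_s'],s['tcp_pos'],s['ee_rot'],s['gripper_width'])
E
```

```text
pics
station.py
scene [[477.5143   0.     325.5586]
 [  0.     477.5143 201.9558]
 [  0.       0.       1.    ]] [[ 0.7877  0.4515 -0.4192  0.064 ]
 [-0.616   0.5649 -0.5491 -0.6582]
 [-0.0111  0.6907  0.723   0.9678]
 [ 0.      0.      0.      1.    ]]
top [[462.0086   0.     315.2134]
 [  0.     462.0086 202.1915]
 [  0.       0.       1.    ]] [[ 0.003   0.9923 -0.1241  0.445 ]
 [-0.9995  0.0067  0.0296  0.0583]
 [ 0.0302  0.1239  0.9918  1.3612]
 [ 0.      0.      0.      1.    ]]
0.1 [0.1525 0.6055 0.2216] [[ 0.9697 -0.2445 -0.0004]
 [-0.2445 -0.9697 -0.0019]
 [ 0.0001  0.0019 -1.    ]] 1.0002255916747582
```

View pics/top0.png

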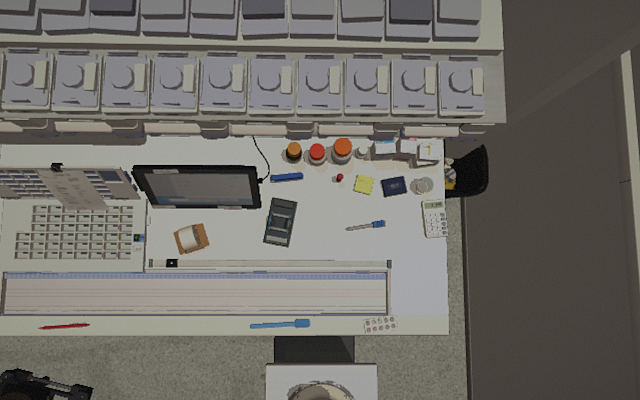

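View pics/scene0.png

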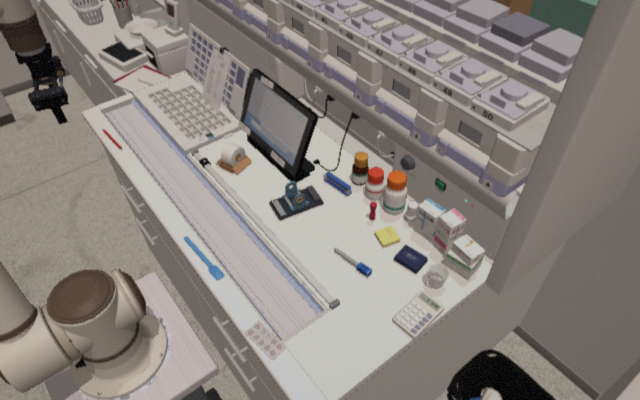

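The top view shows the tray and roll at about (191,238), the dispenser at (280,222), and the spindle with its rod tip at (347,229) and blue grip at (378,224). I'll measure each one from the calibrated pixels.

```bash
cat > m.py <<'E'
from h import *
for n in ['top','scene']:
    c=dict(np.load(n+'0.npz'));P=cloud(c);px=c['pixels'].astype(int);R,G,B=px[...,0],px[...,1],px[...,2]
    def reg(x0,x1,y0,y1,z0,z1): return (P[...,0]>x0)&(P[...,0]<x1)&(P[...,1]>y0)&(P[...,1]<y1)&(P[...,2]>z0)&(P[...,2]<z1)
    def rect(name,m):
        q=P[m]
        if len(q)<5: print(n,name,len(q));return
        rc=cv2.minAreaRect(q[:,:2].astype(np.float32)*1000)
        print(n,name,len(q),'c',np.array(rc[0]),'s',np.array(rc[1]),'a',round(rc[2],1),'z',np.percentile(q[:,2],[2,50,98]))
    print('table z',np.median(P[reg(.45,.6,-.1,.0,-.05,.05)][:,2]))
    T=(.35,.6,.25,.5);D=(.4,.65,.05,.25);S=(.4,.6,-.2,-.02)
    rect('tray brown',reg(*T,-.01,.08)&(R-B>40))
    rect('roll',reg(*T,.03,.09))
    rect('roll top',reg(*T,.058,.09))
    rect('disp base',reg(*D,.004,.1)&(B<110))
    rect('disp z>.035',reg(*D,.035,.1))
    rect('cheek>.02',reg(*D,.02,.1))
    rect('grip',reg(*S,-.01,.04)&(B-R>60))
    rect('rod',reg(*S,.004,.04)&(B-R<50))
c=dict(np.load('top0.npz'));a=c['pixels'][...,::-1]
f=lambda v,u,w,h:cv2.resize(a[v:v+h,u:u+w],None,fx=5,fy=5,interpolation=cv2.INTER_CUBIC)
t=np.hstack([f(192,165,60,60),f(192,255,50,60),f(200,340,48,60)]);
cv2.imwrite('pics/c1.png',t)
E
python3 m.py
```

```text
table z -0.0005479077823280498
top tray brown 328 c [506.2578 378.6491] s [71.4606 87.1507] a 19.4 z [-0.0028  0.0119  0.0233]
top roll 759 c [535.9919 366.2731] s [128.0386 232.4769] a 0.1 z [0.0368 0.0559 0.0679]
top roll top 317 c [539.8865 365.5271] s [120.2521 228.2339] a 0.1 z [0.0581 0.0619 0.0692]
top disp base 1375 c [564.6075 169.5027] s [174.296  136.0769] a 79.7 z [0.005  0.0137 0.0955]
top disp z>.035 394 c [585.1757 166.3867] s [173.4628  65.6715] a 63.8 z [0.0411 0.0664 0.0983]
top cheek>.02 568 c [562.3004 172.3224] s [165.9404 128.7595] a 82.4 z [0.0205 0.0567 0.098 ]
top grip 44 c [ 551.4453 -167.6675] s [15.2653 31.0887] a 11.8 z [0.0128 0.0177 0.0226]
top rod 644 c [ 499.9484 -109.708 ] s [196.6348 179.4524] a 0.3 z [0.0041 0.0072 0.0174]
table z 0.0008595784696717179
scene tray brown 241 c [506.6395 374.7024] s [74.6992 82.2245] a 21.5 z [0.0003 0.0141 0.0274]
scene roll 672 c [536.517  368.5347] s [235.3502 126.7927] a 89.9 z [0.0324 0.0533 0.0682]
scene roll top 232 c [540.5106 368.3621] s [235.0138 118.8051] a 89.9 z [0.0581 0.0625 0.0702]
scene disp base 1381 c [569.0142 165.1039] s [180.5591 138.1889] a 72.6 z [0.0062 0.0191 0.091 ]
scene disp z>.035 629 c [586.329  166.1382] s [171.5333  65.5631] a 62.9 z [0.0369 0.062  0.0982]
scene cheek>.02 953 c [564.9865 172.0048] s [167.9151 127.3284] a 79.4 z [0.0205 0.0506 0.0977]
scene grip 77 c [ 549.8098 -168.1709] s [16.7492 36.2413] a 3.1 z [0.0104 0.0182 0.0222]
scene rod 822 c [ 500.7864 -110.0833] s [179.7296 197.9109] a 90.0 z [0.0041 0.0081 0.0174]
```

View pics/c1.png

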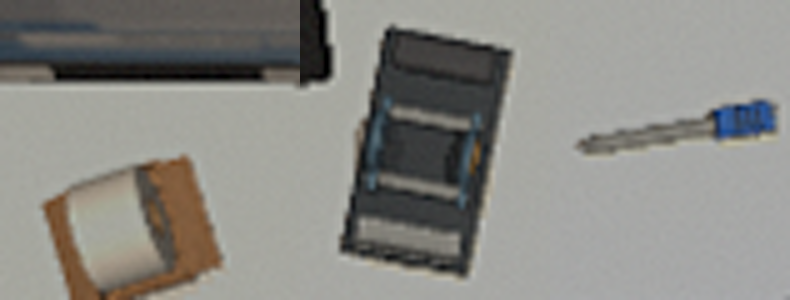

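The crop shows three things:
- The roll is on the left side of the tray, whose x is yawed about +18°.
- The dispenser is yawed about -12°, with its brass bush on the right at crop (475,155).
- The spindle's tip points left and slightly down, a yaw of about 98°.

Next I'll check the monitor clearance and work out the first hover.

```bash
cat >> h.py <<'E'
from scipy.spatial.transform import Rotation as Ro
def down(yaw_y):  # tool down, tool y at world yaw (deg)
    a=np.radians(yaw_y);y=np.array([np.cos(a),np.sin(a),0]);z=np.array([0,0,-1.]);return np.stack([np.cross(y,z),y,z],1)
def delta(p,yaw_y):
    s=r.sense();R=np.array(s['ee_rot']);d=R.T@(np.array(p)-s['tcp_pos']);rv=np.degrees(Ro.from_matrix(R.T@down(yaw_y)).as_rotvec())
    print('t',s['time_s'],'tcp',np.array(s['tcp_pos']),'yaw_y',np.degrees(np.arctan2(R[1,1],R[0,1])),'delta',d,'rot',rv)
E
python3 - <<'E'
from h import *
c=dict(np.load('top0.npz'));P=cloud(c).reshape(-1,3)
for x in (.56,.58,.6,.62,.64,.66):
    q=P[(abs(P[:,0]-x)<.01)&(P[:,1]>.0)&(P[:,1]<.6)&(P[:,2]>.07)];print(x,len(q),q.min(0) if len(q) else '',q.max(0) if len(q) else '')
delta([.50,.375,.22],-162)
E
```

```text
0.56 0  
0.58 0  
0.6 389 [0.5994 0.1734 0.07  ] [0.61   0.482  0.0921]
0.62 1115 [0.6101 0.1728 0.0706] [0.6299 0.5476 0.1376]
0.64 1544 [0.63   0.1726 0.0703] [0.65   0.5998 0.1829]
0.66 1675 [0.65   0.1726 0.1054] [0.67   0.5999 0.2225]
t 0.1 tcp [0.1525 0.6055 0.2216] yaw_y -104.14945593591062 delta [0.3933 0.1386 0.0019] rot [ 0.0985 -0.061  57.8505]
```
Monitor at x>0.6. When gripping roll at tray, body extends from 0.506+95*cos18=.596 at z .093. Close-ish (monitor at x .6, z .07-.092 tilted back). Hmm. Could tilt? Body "75 by 190" — which way? With TCP at .023, body bottom at .023+.019+.051=.093; monitor at z<.092 for x .6-.61; x<.63 below .138. Body reaches x = .506+ .0325*... center shift. corner: half extents 95*cos18 + 37.5*sin18=.090+.0116=.102 → .608 at z≥.093 — marginal, near touching if monitor at y=0.17-.48. Roll is offset toward the tray... grasp center x? roll center. If 190 is along closing axis. Or the body could be 75 along... "body (75 mm by 190 mm)" may be 75 cross × 190 long? Ambiguous: could be 75mm diameter by 190 deep. Perhaps wide. Tilt the tool slightly to be safe: tilt so the body leans to the robot (-x) by ~10°: tilt about the roll axis, fine since roll is cylindrical (the fingers stay diametral; one finger lower). Tilted by 10° with TCP pivots; body corner shift: -sin10*(.07)=-.012, corner z lifts? the far corner at +x: tilting body toward -x means far side rises... rotate about y axis such that approach axis up leans to -x: point (+.1, .07) → x: .1*cos10 - .07*sin10=.086, z: .07cos+.1 sin=.086. So corner gains 17 mm in z and 14mm in x. Good clearance. But near finger tip goes down: tip at ±.036 → -6mm/+6mm. Front finger lower tip: would strike tray wall: set pad center at roll center height plus... With TCP z .028: front finger outer tip at -.0585 open → -10mm = .018. Tray wall at .018 at x -36 (outer), flaps on ±y only. At grasp -36: .028-.006=.022. Good. Still pad axis: center of line at TCP+.019*cos. Contact line through pads: pad at height of roll centre .034: line from one contact to other passes through roll center with tilt 10: contacts at height .034∓.0056. front at .028, tip there .022. ok; the back tip at .034, contact at .040. Distance from tip 6mm along the pads; ok pads probably 0–38mm around grasp pt 19 behind. Pads surely around the grasp point; 13 mm offset below grasp... unknown pad length. Finger contact anyway.

Careful with the scale: shifts go in units of 50 mm. That gives: 0.36 m is 7.2, 0.315 m is 6.3.

Request:
drive_effector:
  moves: [1,0.9,0.32,0,0,0,7,1,1.8,0.64,0,0,0,14,1,2.7,0.96,0,0,0,21,1,3.6,1.28,0,0,0,28,1,4.5,1.6,0,0,0,35,1,5.4,1.9,0,0,0,42,1,6.3,2.22,0,0,0,50,1,7.2,2.54,0,0,0,58]

```text
time_s: 0.9
tcp_pos: [0.4719, 0.3935, 0.2221]
ee_rot: [[0.301, -0.954, -0.001], [-0.954, -0.301, -0.001], [0.0, 0.001, -1.0]]
wrist_force: [0.8, 0.6, -0.5]
gripper_width: 1.0
gripper_force: 0.0
```

```bash
python3 - <<'E'
from h import *
delta([.50,.375,.22],-162)
c=cap('wrist','w1.png');np.savez('w1.npz',**c);print(c['world_from_camera'],c['K'])
E
```

```text
t 0.9 tcp [0.4719 0.3935 0.2221] yaw_y -162.46324403748315 delta [ 0.0261 -0.0212  0.0021] rot [ 0.0435 -0.0167 -0.4632]
[[-0.9535  0.2907  0.0792  0.4918]
 [-0.3013 -0.9211 -0.2464  0.3254]
 [ 0.0013 -0.2588  0.9659  0.3832]
 [ 0.      0.      0.      1.    ]] [[330.5183   0.     318.4357]
 [  0.     330.5183 205.5733]
 [  0.       0.       1.    ]]
```

View pics/w1.png

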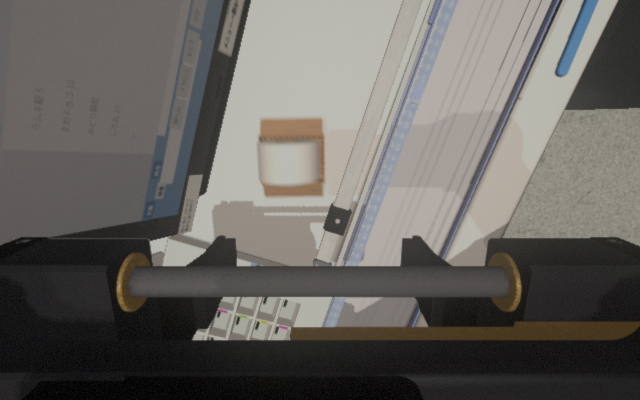

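The wrist view shows the tray with its flaps at pixels (259–324, 118–196), and the white roll at (258–325, 135–187). The tool is nearly square to the tray.

```bash
python3 - <<'E'
from h import *
c=dict(np.load('w1.npz'));P=cloud(c);px=c['pixels'].astype(int)
m=np.zeros(P.shape[:2],bool);m[105:210,245:340]=1
br=m&(px[...,0]-px[...,2]>35)
def rect(n,q):
    rc=cv2.minAreaRect(q[:,:2].astype(np.float32)*1000);print(n,len(q),np.array(rc[0]),np.array(rc[1]),round(rc[2],2),np.nanpercentile(q[:,2],[2,50,98]))
rect('brown',P[br])
rect('brown hi',P[br&(P[...,2]>.012)&(P[...,2]<.022)])
for z in (.024,.03,.045,.055): rect('roll>%g'%z,P[m&(P[...,2]>z)&~br])
q=P[m&~br&(P[...,2]>.03)]
# cylinder axis: fit circle in (u,z) for yaw candidates
from scipy.optimize import least_squares
def f(p):
    a=p[2];u=(q[:,0]-p[0])*np.cos(a)+(q[:,1]-p[1])*np.sin(a);return np.hypot(u,q[:,2]-p[3])-.032
s=least_squares(f,[.506,.38,np.radians(18),.034],loss='soft_l1',f_scale=.001);a=s.x[2]
v=-(q[:,0]-s.x[0])*np.sin(a)+(q[:,1]-s.x[1])*np.cos(a);lo,hi=np.percentile(v,[1,99])
cen=s.x[:2]+np.array([-np.sin(a),np.cos(a)])*(lo+hi)/2
print('yaw',np.degrees(a),'zc',s.x[3],'width',hi-lo,'center',cen,'rms',np.sqrt((s.fun**2).mean()))
E
```

```text
brown 2162 [507.3058 377.1404] [68.8197 86.4009] 18.38 [-0.0011  0.0119  0.0505]
brown hi 970 [505.0858 378.9209] [70.0443 74.9896] 19.17 [0.0122 0.0149 0.018 ]
roll>0.024 2494 [507.1433 378.3176] [62.4451 39.8168] 18.91 [0.0386 0.0604 0.065 ]
roll>0.03 2460 [507.0437 378.3313] [62.4397 39.7905] 18.63 [0.0409 0.0605 0.065 ]
roll>0.045 2317 [506.7317 378.2859] [58.9195 39.7256] 18.42 [0.0464 0.061  0.0651]
roll>0.055 1815 [506.751  378.3144] [46.3337 39.7128] 18.3 [0.0555 0.0621 0.0651]
yaw 18.709747566503957 zc 0.032121983617963416 width 0.03857285805994999 center [0.5071 0.3779] rms 0.0024786924871415083
```

```bash
cat >> h.py <<'E'
def tgt(p,yaw_y,tilt=0):
    s=r.sense();R=np.array(s['ee_rot']);Rt=down(yaw_y)@Ro.from_euler('x',tilt,degrees=True).as_matrix()
    print('t',s['time_s'],'tcp',np.array(s['tcp_pos']),'d',R.T@(np.array(p)-s['tcp_pos']),'rot',np.degrees(Ro.from_matrix(R.T@Rt).as_rotvec()))
E
python3 - <<'E'
from h import *
C=np.array([.507,.378,.034]);R=down(-161.4)@Ro.from_euler('x',10,degrees=True).as_matrix()
p=C+R[:,2]*.006;print(p)
tgt(p+[0,0,.07],-161.4,10);tgt(p,-161.4,10)
E
```

```text
[0.508  0.3783 0.0281]
t 0.95 tcp [0.4766 0.3896 0.2219] d [ 0.0196 -0.0267  0.1238] rot [10.0081 -0.2978 -1.6261]
t 0.95 tcp [0.4766 0.3896 0.2219] d [ 0.0194 -0.0267  0.1938] rot [10.0081 -0.2978 -1.6261]
```

Request:
drive_effector:
  moves: [1,0,0,0,0,0,0,1,0,0,0,0,0,0]

```text
time_s: 1.15
tcp_pos: [0.4706, 0.3947, 0.222]
ee_rot: [[0.307, -0.952, -0.001], [-0.952, -0.307, -0.001], [0.0, 0.001, -1.0]]
wrist_force: [0.0, 0.7, 0.5]
gripper_width: 1.001
gripper_force: 0.0
```

```bash
python3 - <<'E'
from h import *
C=np.array([.507,.378,.034]);R=down(-161.4)@Ro.from_euler('x',10,degrees=True).as_matrix()
p=C+R[:,2]*.006
tgt(p+[0,0,.07],-161.4,10);tgt(p,-161.4,10)
E
```

```text
t 1.15 tcp [0.4706 0.3947 0.222 ] d [ 0.027  -0.0307  0.1238] rot [10.0614 -0.0824 -0.7474]
t 1.15 tcp [0.4706 0.3947 0.222 ] d [ 0.027  -0.0308  0.1938] rot [10.0614 -0.0824 -0.7474]
```

Request:
drive_effector:
  moves: [1,0.26,-0.3,0.9,5,0,0,1,0.54,-0.62,1.8,10,0,-0.7,1,0.54,-0.62,2.5,10,0,-0.7,1,0.54,-0.62,3.1,10,0,-0.7,1,0.54,-0.62,3.6,10,0,-0.7,1,0.54,-0.62,3.88,10,0,-0.7,1,0.54,-0.62,3.88,10,0,-0.7]

```text
time_s: 1.85
tcp_pos: [0.5061, 0.3785, 0.0261]
ee_rot: [[0.321, -0.933, 0.161], [-0.947, -0.317, 0.05], [0.004, -0.169, -0.986]]
wrist_force: [0.3, -0.3, -0.3]
gripper_width: 1.002
gripper_force: 0.0
```

Request:
drive_effector:
  moves: [0,0,0,0,0,0,0,0,0,0,0,0,0,0,0,0,0,0,0,0,0,0,0,0,0,0,0,0,0,0,0,0,0,0,0,0,0,0,0,0,0,0]

```text
time_s: 2.45
tcp_pos: [0.5089, 0.3793, 0.0296]
ee_rot: [[0.318, -0.933, 0.166], [-0.948, -0.314, 0.056], [0.0, -0.175, -0.985]]
wrist_force: [-2.0, -0.3, 4.5]
gripper_width: 0.722
gripper_force: 30.0
```

```bash
python3 - <<'E'
from h import *
c=dict(np.load('top0.npz'))
def ray(c,u,v,z):
    K=c['K'];T=c['world_from_camera'];d=T[:3,:3]@np.array([(u-K[0,2])/K[0,0],-(v-K[1,2])/K[1,1],-1]);return T[:3,3]+d*(z-T[2,3])/d[2]
q=np.array([ray(c,255+(x-300)/5-.4,192+y/5-.4,.01) for x,y in [(390,28),(512,50),(467,275),(342,250)]])
print(q,q.mean(0));e=q[0]-q[3];print(np.degrees(np.arctan2(e[1],e[0])));e=q[0]-q[1];print(np.degrees(np.arctan2(e[1],e[0]))-90)
tgt([.52,.255,.22],-180,0);tgt([.505,.38,.15],-170,0)
E
```

```text
[[0.628  0.1435 0.01  ]
 [0.6155 0.0716 0.01  ]
 [0.4834 0.0968 0.01  ]
 [0.4976 0.1695 0.01  ]] [0.5561 0.1204 0.01  ]
-11.260459483458826
-9.919031685496577
t 2.45 tcp [0.5089 0.3793 0.0296] d [ 0.1214 -0.0048 -0.1926] rot [-10.0055   1.6291  18.522 ]
t 2.45 tcp [0.5089 0.3793 0.0296] d [-0.0019 -0.0177 -0.1192] rot [-10.0747   0.7482   8.548 ]
```

Request:
drive_effector:
  moves: [0,0,-0.06,-0.4,0,0,0,0,0,-0.16,-1,0,0,0,0,-0.02,-0.26,-1.8,-5,0.4,4,0,-0.04,-0.36,-2.38,-10,0.75,8.5,0,-0.04,-0.36,-2.38,-10,0.75,8.5,0,-0.04,-0.36,-2.38,-10,0.75,8.5]

```text
time_s: 3.05
tcp_pos: [0.5053, 0.3797, 0.1487]
ee_rot: [[0.173, -0.985, 0.0], [-0.985, -0.173, -0.0], [0.0, -0.0, -1.0]]
wrist_force: [-1.3, -0.0, -1.6]
gripper_width: 0.718
gripper_force: 30.0
```

```bash
python3 - <<'E'
from h import *
tgt([.53,.245,.2],-170.6,0);print(r.sense()['gripper_width'])
E
```

```text
t 3.05 tcp [0.5053 0.3797 0.1487] d [ 0.137  -0.001  -0.0513] rot [-0.0091 -0.0152  0.5869]
0.7179622473641764
```

Request:
drive_effector:
  moves: [0,0.6,0,-0.4,0,0,0,0,1.3,0,-0.8,0,0,0,0,2,0,-1.02,0,0,0,0,2.74,0,-1.02,0,0,0,0,2.74,0,-1.02,0,0,0.6,0,2.74,0,-1.02,0,0,0.6,0,2.74,0,-1.02,0,0,0.6]

```text
time_s: 3.75
tcp_pos: [0.5281, 0.245, 0.1985]
ee_rot: [[0.165, -0.986, -0.002], [-0.986, -0.165, -0.003], [0.002, 0.002, -1.0]]
wrist_force: [0.0, -0.8, -0.8]
gripper_width: 0.72
gripper_force: 30.0
```

```bash
python3 - <<'E'
from h import *
c=cap('wrist','w2.png');np.savez('w2.npz',**c);print(c['world_from_camera'],r.sense()['tcp_pos'])
E
```

```text
[[-0.9863  0.1583  0.0452  0.5385]
 [-0.1646 -0.9534 -0.2527  0.175 ]
 [ 0.0031 -0.2567  0.9665  0.3598]
 [ 0.      0.      0.      1.    ]] [0.5282 0.2454 0.1988]
```

View pics/w2.png

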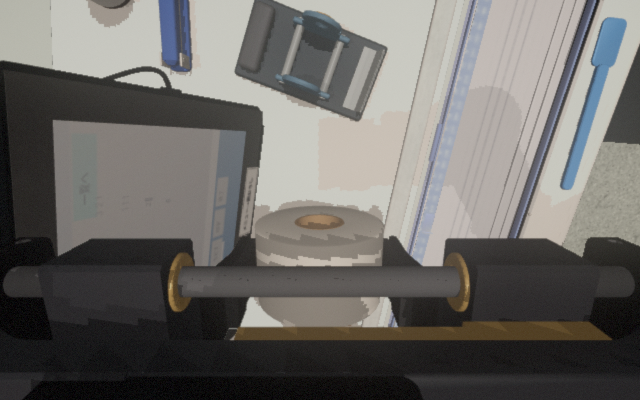

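The wrist view shows the dispenser at (235–387, 0–118), with rollers and cheeks. The roll is held level, with its core visible at (319,222). Next I measure the dispenser.

```bash
cat > d.py <<'E'
from h import *
import sys
c=dict(np.load(sys.argv[1]));P=cloud(c);px=c['pixels'].astype(int)
near=np.hypot(P[...,0]-.556,P[...,1]-.12)<.11
def rect(n,m):
    q=P[m]
    if len(q)<10: print(n,len(q));return
    rc=cv2.minAreaRect(q[:,:2].astype(np.float32)*1000);print(n,len(q),np.array(rc[0]),np.array(rc[1]),round(rc[2],2),np.percentile(q[:,2],[2,50,98]))
m=near&(P[...,2]>.006)&(P[...,2]<.09)
rect('all',m)
m2=cv2.morphologyEx((near&(px.sum(2)<200)&(P[...,2]<.012)).astype(np.uint8),cv2.MORPH_OPEN,np.ones((3,3)))>0
rect('base',near&(P[...,2]>.006)&(P[...,2]<.014)&(px.max(2)<110))
rect('cheek',near&(P[...,2]>.032)&(P[...,2]<.09))
h=near&(P[...,2]>.032)&(P[...,2]<.09)
n,l=cv2.connectedComponents(h.astype(np.uint8))
for i in range(1,n):
    if (l==i).sum()>20: rect('cc',l==i)
bz=px[...,0]-px[...,2]
rect('brass',near&(P[...,2]>.03)&(bz>35)&(P[...,2]<.09))
E
python3 d.py w2.npz
```

```text
all 13536 [561.2127 155.9058] [145.2124 135.6627] 79.29 [0.0073 0.0111 0.0845]
base 6139 [561.038  155.7709] [143.5635 134.5111] 79.57 [0.007  0.0088 0.0106]
cheek 2993 [572.75   155.0098] [142.4769  53.0348] 58.13 [0.0361 0.0608 0.0887]
cc 595 [547.7637  95.108 ] [ 7.7739 35.4619] 80.02 [0.0333 0.054  0.0629]
cc 315 [557.5779 148.2689] [ 5.1001 35.4415] 79.46 [0.0346 0.0586 0.063 ]
cc 2082 [600.3257 198.8979] [24.2    52.2206] 4.09 [0.0409 0.0675 0.0891]
brass 7
```

```bash
python3 - <<'E'
from h import *
c=dict(np.load('w2.npz'));P=cloud(c);px=c['pixels'].astype(int)
a=np.radians(-10.3);S=np.array([.5528,.1223]);ex=np.array([np.cos(a),np.sin(a)]);ey=np.array([-np.sin(a),np.cos(a)])
X=(P[...,:2]-S)@ex;Y=(P[...,:2]-S)@ey;Z=P[...,2]
b=(abs(X)<.085)&(abs(Y)<.05)&(Z>.005)&(Z<.035)&(px.max(2)<105)
print('base X',np.percentile(X[b],[.5,99.5]),'Y',np.percentile(Y[b],[.5,99.5]))
for y0 in(-.03,-.01,.01,.03):
    k=b&(abs(Y-y0)<.005);print(y0,np.percentile(X[k],[1,99]),k.sum())
rl=(abs(Y)<.02)&(abs(X)<.03)&(Z>.014)&(Z<.03)
for sg in(-1,1):
    k=rl&(X*sg>0);print('roller',sg,k.sum(),np.median(X[k]),np.percentile(Z[k],[50,98]))
# roll in hand
s=r.sense();t=np.array(s['tcp_pos']);R=np.array(s['ee_rot'])
Q=(P-t)@R
k=(abs(Q[...,0])<.04)&(abs(Q[...,1])<.034)&(Q[...,2]>-.05)&(Q[...,2]<.04);k[260:]=0;k[:,:256]=0;k[:,385:]=0
q=Q[k];print('roll tool x',np.percentile(q[:,0],[1,50,99]),'y',np.percentile(q[:,1],[1,99]),'z',np.percentile(q[:,2],[1,99]),len(q))
f=q[(q[:,0]>.012)&(q[:,2]>-.015)];print('face x',np.percentile(f[:,0],[5,50,95]),len(f))
A=np.c_[f[:,1:],np.ones(len(f))];print('face plane',np.linalg.lstsq(A,f[:,0],rcond=None)[0])
d=(px[...,0].astype(int)-px[...,2]>35)&k
print('core', np.median(Q[d],0),d.sum())
tgt([*S,.12],169.7,0)
E
```

```text
base X [-0.0639  0.0672] Y [-0.0364  0.0375]
-0.03 [-0.064   0.0665] 712
-0.01 [-0.0419  0.0649] 1092
0.01 [-0.0418  0.0649] 1060
0.03 [-0.0628  0.0677] 1157
roller -1 367 -0.019899458853453053 [0.0181 0.0199]
roller 1 382 0.01964530849808792 [0.0181 0.0201]
roll tool x [0.0086 0.0207 0.0214] y [-0.0273  0.0327] z [-0.0349  0.0245] 6369
face x [0.0164 0.0209 0.0213] 2564
face plane [-0.0027 -0.0062  0.0204]
core [0.0187 0.0017 0.0072] 504
t 3.8 tcp [0.5282 0.2454 0.1988] d [ 0.1253 -0.0041  0.0791] rot [ 0.0905 -0.1433 19.8041]
```

Request:
drive_effector:
  moves: [0,0.8,0.1,0,0,0,7,0,1.6,0.06,0,0,0,14,0,2.5,-0.08,0,0,0,19.8,0,2.5,-0.08,0.8,0,0,19.8,0,2.5,-0.08,1.4,0,0,19.8,0,2.5,-0.08,1.6,0,0,19.8,0,2.5,-0.08,1.6,0,0,19.8,0,2.5,-0.08,1.6,0,0,19.8]

```text
time_s: 4.6
tcp_pos: [0.5544, 0.1233, 0.1213]
ee_rot: [[-0.178, -0.984, 0.002], [-0.984, 0.178, -0.001], [0.001, -0.002, -1.0]]
wrist_force: [0.5, -0.3, 0.7]
gripper_width: 0.718
gripper_force: 30.0
```

```bash
python3 - <<'E'
from h import *
tgt([.5529,.1231,.042],169.7,0)
E
```

```text
t 4.6 tcp [0.5544 0.1233 0.1213] d [0.0004 0.0016 0.0793] rot [-0.1306 -0.0329  0.0432]
```

Scaled: 0.04 m is 0.8, 0.03 m is 0.6.

Request:
drive_effector:
  moves: [0,0,0,0.2,0,0,0,0,0,0,0.6,0,0,0,0,0,0,0.8,0,0,0,0,0,0,0.8,0,0,0,0,0,0,0.8,0,0,0]

```text
time_s: 5.1
tcp_pos: [0.5538, 0.1224, 0.0807]
ee_rot: [[-0.179, -0.984, 0.001], [-0.984, 0.179, -0.001], [0.001, -0.001, -1.0]]
wrist_force: [1.0, -0.2, -0.3]
gripper_width: 0.719
gripper_force: 30.0
```

```bash
python3 - <<'E'
from h import *
tgt([.5529,.1231,.042],169.7,0)
E
```

```text
t 5.1 tcp [0.5538 0.1224 0.0807] d [-0.0006  0.0011  0.0387] rot [-0.0661 -0.0553 -0.0345]
```

Request:
drive_effector:
  moves: [0,-0.012,0.02,0.2,0,0,0,0,-0.012,0.02,0.4,0,0,0,0,-0.012,0.02,0.6,0,0,0,0,-0.012,0.02,0.7,0,0,0,0,-0.012,0.02,0.76,0,0,0,0,-0.012,0.02,0.8,0,0,0,0,-0.012,0.02,0.8,0,0,0]

```text
time_s: 5.8
tcp_pos: [0.5548, 0.1233, 0.0419]
ee_rot: [[-0.178, -0.984, 0.005], [-0.984, 0.178, -0.001], [-0.0, -0.005, -1.0]]
wrist_force: [1.8, -2.0, 4.9]
gripper_width: 0.721
gripper_force: 30.1
```

Scaled: -0.13 m is -2.6, -0.1 m is -2.

Request:
drive_effector:
  moves: [0.8,0,0,0,0,0,0,0.9,0,0,0,0,0,0,1,0,0,0,0,0,0,1,0,0,0,0,0,0,1,0,0,-0.4,0,0,0,1,0,0,-1.2,0,0,0,1,0,0,-2,0,0,0,1,0,0,-2.6,0,0,0]

```text
time_s: 6.6
tcp_pos: [0.553, 0.1233, 0.1726]
ee_rot: [[-0.179, -0.984, 0.002], [-0.984, 0.179, -0.001], [0.0, -0.002, -1.0]]
wrist_force: [1.3, 0.6, -1.4]
gripper_width: 1.0
gripper_force: 0.0
```

```bash
python3 - <<'E'
from h import *
tgt([.53,-.05,.2],-171,0)
c=dict(np.load('scene0.npz'))
for n in['top','scene']:
    c=dict(np.load(n+'0.npz'));P=cloud(c);px=c['pixels'].astype(int)
    g=(px[...,2]-px[...,0]>60)&(abs(P[...,0]-.55)<.05)&(abs(P[...,1]+.165)<.05)
    print(n,np.median(P[g],0))
E
```

```text
t 6.6 tcp [0.553  0.1233 0.1726] d [ 0.1746 -0.0086 -0.0274] rot [ -0.1248  -0.0298 -19.3398]
top [ 0.5515 -0.166   0.0177]
scene [ 0.5491 -0.1672  0.0182]
```

```bash
python3 - <<'E'
from h import *
c=cap('wrist','w3.png');np.savez('w3.npz',**c)
E
```

Request:
drive_effector:
  moves: [1,0.8,-0.04,-0.4,0,0,-7,1,1.7,-0.08,-0.54,0,0,-14,1,2.6,-0.12,-0.54,0,0,-19.3,1,3.3,-0.16,-0.54,0,0,-19.3,1,3.3,-0.16,-0.54,0,0,-19.3,1,3.3,-0.16,-0.54,0,0,-19.3,1,3.3,-0.16,-0.54,0,0,-19.3]

```text
time_s: 7.35
tcp_pos: [0.5308, -0.0401, 0.1971]
ee_rot: [[0.156, -0.988, -0.0], [-0.988, -0.156, -0.001], [0.001, 0.0, -1.0]]
wrist_force: [-0.4, 0.1, -0.1]
gripper_width: 0.999
gripper_force: 0.0
```

```bash
python3 - <<'E'
from h import *
c=cap('wrist','w4.png');np.savez('w4.npz',**c)
a=cv2.imread('pics/w3.png');b=cv2.imread('pics/w4.png')
cv2.imwrite('pics/w34.png',np.hstack([a[0:330,160:500],b[0:330,160:560]]))
E
```

```text
(no output)
```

View pics/w34.png

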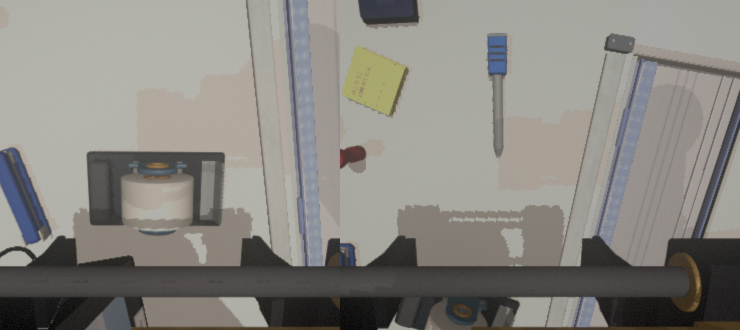

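On the left, the roll is seated between the cheeks, with the brass bush above it at crop (157,167). On the right, the spindle's grip is at crop (497,55) and its tip at (499,152), with clear space around it.

```bash
python3 - <<'E'
from h import *
c=dict(np.load('w3.npz'));P=cloud(c);px=c['pixels'].astype(int)
a=np.radians(-10.3);S=np.array([.5528,.1223]);ex=np.array([np.cos(a),np.sin(a)]);ey=np.array([-np.sin(a),np.cos(a)])
X=(P[...,:2]-S)@ex;Y=(P[...,:2]-S)@ey;Z=P[...,2]
k=(abs(X)<.04)&(abs(Y)<.023)&(Z>.068);k[:140]=0
print('roll top Y',np.percentile(Y[k],[1,99]),'Z',np.percentile(Z[k],[50,99]),k.sum())
k=(abs(X)<.04)&(abs(Y)<.018)&(Z>.05);q=np.c_[X[k],Z[k]]
from scipy.optimize import least_squares
print('roll circ',least_squares(lambda p:np.hypot(q[:,0]-p[0],q[:,1]-p[1])-.032,[0,.046],loss='soft_l1',f_scale=.001).x)
k=(abs(X)<.02)&(Y<-.022)&(Y>-.045)&(Z>.03)
for lo,hi in((.05,.07),):
    j=k&(Z>lo);print('cheek -y: Y',np.percentile(Y[j],[2,50,98]),'X',np.percentile(X[j],[1,99]),'Zmax',np.percentile(Z[j],99),j.sum())
br=k&(px[...,0]-px[...,2]>25);print('brass X',np.percentile(X[br],[3,97]),'Y',np.percentile(Y[br],[3,50,97]),'Z',np.percentile(Z[br],[3,97]),br.sum())
b=(abs(X)<.085)&(abs(Y)<.05)&(Z>.005)&(Z<.035)&(px.max(2)<105)
print('base X',np.percentile(X[b],[.5,99.5]),'Y',np.percentile(Y[b],[.5,99.5]))
c=dict(np.load('w4.npz'));P=cloud(c);px=c['pixels'].astype(int)
m=np.zeros(P.shape[:2],bool);m[25:165,300:340]=1
g=m&(px[...,2]-px[...,0]>50);gt=g&(P[...,2]>.014)
for n,k in(('grip',g),('griptop',gt),('sp',m&(P[...,2]>.006)),('rod',m&(P[...,2]>.009)&~g)):
    q=P[k];rc=cv2.minAreaRect(q[:,:2].astype(np.float32)*1000);print(n,len(q),np.array(rc[0]),np.array(rc[1]),rc[2],np.percentile(q[:,2],[2,50,98]))
q=P[m&(P[...,2]>.009)];v=cv2.fitLine(q[:,:2].astype(np.float32),cv2.DIST_HUBER,0,.001,.001).ravel();print('axis yaw',np.degrees(np.arctan2(v[1],v[0])),v)
E
```

```text
roll top Y [-0.0229  0.0183] Z [0.076 0.285] 3749
roll circ [0.0002 0.0446]
cheek -y: Y [-0.0332 -0.0261 -0.0238] X [-0.0195  0.0196] Zmax 0.28981895375766636 19449
brass X [-0.0193  0.0044] Y [-0.031  -0.0241 -0.0233] Z [0.0505 0.2719] 1546
base X [-0.0632  0.0692] Y [-0.0377  0.0373]
grip 474 [ 550.6595 -167.3865] [16.087  31.3439] 9.409937858581543 [nan nan nan]
griptop 473 [ 550.6595 -167.3865] [16.087  31.3439] 9.409937858581543 [0.0153 0.0167 0.0183]
sp 1555 [ 543.5141 -129.4836] [ 18.004  115.0129] 10.269929885864258 [0.0093 0.0142 0.0183]
rod 1060 [ 543.5254 -129.5461] [ 18.004  114.8859] 10.269929885864258 [0.0096 0.0126 0.0183]
axis yaw -80.37403 [ 0.1672 -0.9859  0.546  -0.1421]
```

```bash
python3 - <<'E'
from h import *
tgt([.5505,-.1709,.06],-170.4,0);tgt([.5505,-.1709,.004],-170.4,0)
E
```

```text
t 7.4 tcp [ 0.5308 -0.0398  0.1971] d [0.1324 0.001  0.1372] rot [ 0.0252 -0.0634 -0.6018]
t 7.4 tcp [ 0.5308 -0.0398  0.1971] d [0.1323 0.001  0.1932] rot [ 0.0252 -0.0634 -0.6018]
```

Request:
drive_effector:
  moves: [1,0.7,0,0.4,0,0,0,1,1.6,0,0.8,0,0,0,1,2.3,0,1.4,0,0,-0.6,1,2.646,0.02,2.2,0,0,-0.6,1,2.646,0.02,2.8,0,0,-0.6,1,2.646,0.02,2.8,0,0,-0.6,1,2.646,0.02,2.8,0,0,-0.6]

```text
time_s: 8.1
tcp_pos: [0.5509, -0.171, 0.0577]
ee_rot: [[0.168, -0.986, -0.0], [-0.986, -0.168, -0.002], [0.002, 0.001, -1.0]]
wrist_force: [-0.2, -0.5, 0.6]
gripper_width: 1.0
gripper_force: 0.0
```

```bash
python3 - <<'E'
from h import *
tgt([.5505,-.1709,.004],-170.4,0)
E
```

```text
t 8.1 tcp [ 0.5509 -0.171   0.0577] d [-0.0002  0.0004  0.0537] rot [ 0.036  -0.098   0.0523]
```

Scaled: 0.0535 m is 1.07, 0.05 m is 1.

Request:
drive_effector:
  moves: [1,0,0,0.4,0,0,0,1,0,0,0.8,0,0,0,1,0,0,1,0,0,0,1,0,0,1.07,0,0,0,1,0,0,1.07,0,0,0,0.4,0,0,1.07,0,0,0,0.2,0,0,1.07,0,0,0,0,0,0,1.07,0,0,0]

```text
time_s: 8.9
tcp_pos: [0.5506, -0.1718, 0.0047]
ee_rot: [[0.166, -0.986, 0.001], [-0.986, -0.166, -0.001], [0.002, -0.001, -1.0]]
wrist_force: [-0.7, -0.3, 0.1]
gripper_width: 0.813
gripper_force: 0.0
```

Request:
drive_effector:
  moves: [0,0,0,0,0,0,0,0,0,0,0,0,0,0,0,0,0,0,0,0,0,0,0,0,0,0,0,0,0,0,0,0,0,0,0]

```text
time_s: 9.4
tcp_pos: [0.5502, -0.1717, 0.004]
ee_rot: [[0.166, -0.986, -0.0], [-0.986, -0.166, -0.001], [0.001, 0.0, -1.0]]
wrist_force: [0.0, -0.2, 0.1]
gripper_width: 0.355
gripper_force: 0.0
```

Request:
drive_effector:
  moves: [0,0,0,0,0,0,0,0,0,0,0,0,0,0,0,0,0,0,0,0,0,0,0,0,0,0,0,0]

```text
time_s: 9.8
tcp_pos: [0.5502, -0.1717, 0.004]
ee_rot: [[0.166, -0.986, 0.0], [-0.986, -0.166, -0.001], [0.001, 0.0, -1.0]]
wrist_force: [0.4, 0.0, -0.9]
gripper_width: 0.202
gripper_force: 29.9
```

```bash
python3 - <<'E'
from h import *
tgt([.5505,-.1709,.12],-170.4,0)
S=np.array([.5528,.1223]);a=np.radians(-10.3);ey=np.array([-np.sin(a),np.cos(a)])
p=S+ey*(-.0315-.08-.035-.02);print(p);tgt([*p,.12],-190.3,0)
E
```

```text
t 9.8 tcp [ 0.5502 -0.1717  0.004 ] d [-0.0006 -0.0004 -0.116 ] rot [ 0.0062 -0.0686 -0.0649]
[ 0.523  -0.0415]
t 9.8 tcp [ 0.5502 -0.1717  0.004 ] d [-0.1328  0.0053 -0.1162] rot [-0.0058 -0.069  19.8351]
```

Careful with the scale: shifts go in units of 50 mm. That gives: -0.133 m is -2.66, -0.12 m is -2.4.

Request:
drive_effector:
  moves: [0,0,0,-0.4,0,0,0,0,-0.4,0.02,-0.9,0,0,4,0,-1.1,0.04,-1.12,0,0,11,0,-1.8,0.06,-1.12,0,0,17,0,-2.4,0.1,-1.12,0,0,19.8,0,-2.66,0.1,-1.12,0,0,19.8,0,-2.66,0.1,-1.12,0,0,19.8,0,-2.66,0.1,-1.12,0,0,19.8]

```text
time_s: 10.6
tcp_pos: [0.5234, -0.0415, 0.0598]
ee_rot: [[-0.177, -0.984, -0.0], [-0.984, 0.177, -0.001], [0.001, -0.0, -1.0]]
wrist_force: [0.5, -0.6, -0.2]
gripper_width: 0.204
gripper_force: 29.9
```

Request:
drive_effector:
  moves: [0,0,0,0,0,0,0]

```text
time_s: 10.7
tcp_pos: [0.5234, -0.0421, 0.0597]
ee_rot: [[-0.179, -0.984, -0.0], [-0.984, 0.179, -0.001], [0.001, -0.0, -1.0]]
wrist_force: [1.1, -0.2, -1.2]
gripper_width: 0.204
gripper_force: 29.9
```

```bash
python3 - <<'E'
from h import *
s=r.sense();print(s['gripper_width'])
S=np.array([.5528,.1223]);a=np.radians(-10.3);ey=np.array([-np.sin(a),np.cos(a)])
p=S+ey*(-.0315-.08-.035-.02);tgt([*p,.041],-190.3,0)
c=cap('wrist','w5.png');np.savez('w5.npz',**c)
d=cap('scene','s5.png');np.savez('s5.npz',**d)
e=cap('top');np.savez('t5.npz',**e)
a=cv2.imread('pics/w5.png')[60:330,190:450];b=cv2.resize(cv2.imread('pics/s5.png')[160:280,250:400],None,fx=2.25,fy=2.25,interpolation=cv2.INTER_CUBIC)
cv2.imwrite('pics/c5.png',np.hstack([a,b]))
E
```

```text
0.20396641817230787
t 10.7 tcp [ 0.5234 -0.0421  0.0597] d [-0.0006  0.0005  0.0187] rot [-0.0029 -0.0777 -0.0105]
```

View pics/c5.png

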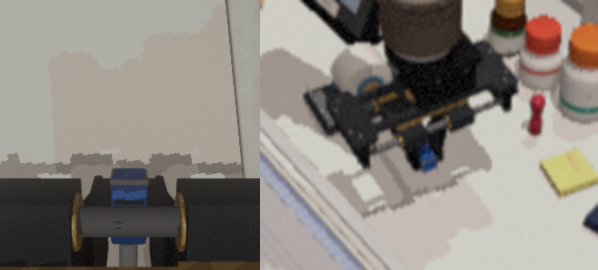

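The wrist crop (left) shows the blue grip held square, centred at crop (128,205). The rod is hidden in both views. I'll use the grip to check the wrist camera for bias against the TCP.

```bash
python3 - <<'E'
from h import *
s=r.sense();t=np.array(s['tcp_pos']);R=np.array(s['ee_rot'])
c=dict(np.load('w5.npz'));P=cloud(c);px=c['pixels'].astype(int);Q=(P-t)@R
m=np.zeros(P.shape[:2],bool);m[220:310,285:350]=1
g=m&(px[...,2]-px[...,0]>50)&(np.abs(Q).max(-1)<.05);q=Q[g];v,u=np.where(g)
print(len(q),'u',np.percentile(u,[1,99]),'v',np.percentile(v,[1,99]));print(np.percentile(q,[1,25,50,75,99],axis=0))
for r0 in range(225,305,10):
    k=g.copy();k[:r0]=0;k[r0+10:]=0
    if k.sum()>10: print(r0,np.percentile(Q[k],[2,50,98],axis=0).ravel())
n=m&(abs(Q[...,1])<.006)&(Q[...,2]>-.03)&(Q[...,2]<.02)&(Q[...,0]<-.0);print('rod?',n.sum(),np.median(Q[n],0) if n.sum() else '')
w=dict(np.load('w3.npz'));print(R.T@(c['world_from_camera'][:3,3]-t))
E
```

```text
288 u [302. 336.] v [250. 302.]
[[-0.0182 -0.0067 -0.0144]
 [ 0.0063 -0.0028 -0.0133]
 [ 0.0074  0.0016 -0.0129]
 [ 0.0085  0.0057 -0.0125]
 [ 0.0099  0.0098 -0.0116]]
245 [ 0.0075 -0.0067 -0.014   0.0085  0.002  -0.0128  0.0099  0.0098 -0.0118]
255 [ 0.0051 -0.0067 -0.0142  0.0065  0.0016 -0.013   0.0075  0.0093 -0.0118]
295 [-0.0189 -0.0046 -0.014  -0.0176  0.0001 -0.0131 -0.0163  0.0079 -0.0119]
rod? 280 [-0.0186  0.0006 -0.0123]
[ 0.0716  0.0011 -0.1611]
```

The camera reads about +1.6 mm along tool y relative to the TCP. The roll's self-centring on the rollers showed the same offset, so I'm shifting the seat line +1.6 mm in dispenser x.

```bash
cat > g.py <<'E'
from h import *
import sys
S=np.array([.5528,.1223]);a=np.radians(-10.3);ex=np.array([np.cos(a),np.sin(a)]);ey=np.array([-np.sin(a),np.cos(a)]);S=S+.0016*ex
s=r.sense();q=np.array(s['tcp_pos'])[:2]-S
print('disp frame tcp x,y',q@ex,q@ey,'z',s['tcp_pos'][2],'tip-bush gap',-.0315-(q@ey+.1),'shoulder gap',-.0315-(q@ey+.02),'F',np.array(s['wrist_force']),'M',np.array(s['moment']))
tgt([*(S+ey*(-.1315-float(sys.argv[1]))),.041],-190.3,0)
E
python3 g.py .01
```

```text
disp frame tcp x,y -0.0012074338923420795 -0.16708117388009794 z 0.05967256145939452 tip-bush gap 0.03558117388009793 shoulder gap 0.11558117388009795 F [-0.0279  0.2052 -0.9839] M [ 0.108  -0.0436  0.0002]
t 10.85 tcp [ 0.5233 -0.0422  0.0597] d [-0.0256 -0.0012  0.0186] rot [ 0.0023 -0.0762 -0.0384]
```

Scaled: -0.0256 m is -0.512, -0.02 m is -0.4.

Request:
drive_effector:
  moves: [0,0,-0.024,0.24,0,0,0,0,-0.2,-0.024,0.372,0,0,0,0,-0.4,-0.024,0.372,0,0,0,0,-0.512,-0.024,0.372,0,0,0,0,-0.512,-0.024,0.372,0,0,0,0,-0.512,-0.024,0.372,0,0,0,0,-0.512,-0.024,0.372,0,0,0]

```text
time_s: 11.55
tcp_pos: [0.529, -0.0163, 0.0415]
ee_rot: [[-0.178, -0.984, 0.0], [-0.984, 0.178, -0.001], [0.001, -0.001, -1.0]]
wrist_force: [0.1, -0.6, -0.4]
gripper_width: 0.199
gripper_force: 29.9
```

```bash
python3 g.py -.02
```

```text
disp frame tcp x,y -0.00020765586865644642 -0.1406159308703372 z 0.04146423811370009 tip-bush gap 0.009115930870337186 shoulder gap 0.08911593087033719 F [ 0.1206 -0.5638 -0.3792] M [ 0.074  -0.0799 -0.0076]
t 11.55 tcp [ 0.529  -0.0163  0.0415] d [-0.0291 -0.0002  0.0004] rot [-0.0323 -0.0583  0.0403]
```

Aligned. I'll push in slowly for the first 28 mm.

Scaled: -0.029 m is -0.58, -0.026 m is -0.52.

Request:
drive_effector:
  moves: [0,-0.12,0,0,0,0,0,0,-0.2,0,0.006,0,0,0,0,-0.28,0,0.006,0,0,0,0,-0.36,0,0.006,0,0,0,0,-0.44,0,0.006,0,0,0,0,-0.52,0,0.006,0,0,0,0,-0.58,0,0.006,0,0,0]

```text
time_s: 12.25
tcp_pos: [0.5342, 0.0126, 0.0409]
ee_rot: [[-0.178, -0.984, 0.0], [-0.984, 0.178, -0.001], [0.001, -0.0, -1.0]]
wrist_force: [0.0, -0.5, -0.8]
gripper_width: 0.2
gripper_force: 29.9
```

```bash
python3 g.py -.04
```

```text
disp frame tcp x,y -0.00023760299390773384 -0.11126905205428703 z 0.04088919052243209 tip-bush gap -0.02023094794571298 shoulder gap 0.05976905205428702 F [ 0.0159 -0.4954 -0.7972] M [ 0.1074 -0.0306 -0.0382]
t 12.25 tcp [0.5342 0.0126 0.0409] d [-0.0198 -0.0003 -0.0001] rot [-0.014  -0.0681  0.0462]
```

Scaled: -0.044 m is -0.88, -0.039 m is -0.78.

Request:
drive_effector:
  moves: [0,-0.12,0,0,0,0,0,0,-0.24,0,0,0,0,0,0,-0.36,0,0,0,0,0,0,-0.48,0,0,0,0,0,0,-0.58,0,0,0,0,0,0,-0.68,0,0,0,0,0,0,-0.78,0,0,0,0,0,0,-0.88,0,0,0,0,0]

```text
time_s: 13.05
tcp_pos: [0.5421, 0.0558, 0.0409]
ee_rot: [[-0.178, -0.984, 0.0], [-0.984, 0.178, -0.001], [0.001, -0.0, -1.0]]
wrist_force: [0.8, -0.3, -1.4]
gripper_width: 0.202
gripper_force: 29.9
```

```bash
python3 g.py -.085
```

```text
disp frame tcp x,y -0.0002939084622240809 -0.06730347876222459 z 0.04085168251015653 tip-bush gap -0.06419652123777542 shoulder gap 0.015803478762224585 F [ 0.7776 -0.2718 -1.4465] M [ 0.1242 -0.0765 -0.0008]
t 13.05 tcp [0.5421 0.0558 0.0409] d [-0.0208 -0.0003 -0.0002] rot [-0.0125 -0.0682  0.0325]
```

Past the far cheek face with no resistance. I'll feel for the shoulder.

Scaled: -0.016 m is -0.32, -0.015 m is -0.3.

Request:
drive_effector:
  moves: [0,-0.08,0,0,0,0,0,0,-0.16,0,0,0,0,0,0,-0.22,0,0,0,0,0,0,-0.26,0,0,0,0,0,0,-0.3,0,0,0,0,0,0,-0.32,0,0,0,0,0,0,-0.32,0,0,0,0,0]

```text
time_s: 13.75
tcp_pos: [0.5448, 0.0709, 0.0408]
ee_rot: [[-0.178, -0.984, -0.0], [-0.984, 0.178, -0.002], [0.002, -0.0, -1.0]]
wrist_force: [1.1, -0.9, -1.1]
gripper_width: 0.203
gripper_force: 29.9
```

```bash
python3 g.py -.085
```

```text
disp frame tcp x,y -0.00028293935252222263 -0.05196858216958967 z 0.040834421454914505 tip-bush gap -0.07953141783041034 shoulder gap 0.0004685821695896708 F [ 1.11   -0.9271 -1.1168] M [-0.3043 -0.1124  0.0149]
t 13.75 tcp [0.5448 0.0709 0.0408] d [-0.0055 -0.0003 -0.0002] rot [-0.0044 -0.0928  0.0321]
```

Request:
drive_effector:
  moves: [0,-0.02,0,0,0,0,0,0,-0.04,0,0,0,0,0,0,-0.06,0,0,0,0,0,0,-0.06,0,0,0,0,0]

```text
time_s: 14.15
tcp_pos: [0.5447, 0.0711, 0.0409]
ee_rot: [[-0.179, -0.984, -0.003], [-0.984, 0.179, -0.005], [0.006, 0.002, -1.0]]
wrist_force: [2.7, -11.6, 0.7]
gripper_width: 0.203
gripper_force: 29.9
```

```bash
python3 g.py -.085
```

```text
disp frame tcp x,y -0.0004037991678821698 -0.0517903710266053 z 0.04085952649002876 tip-bush gap -0.0797096289733947 shoulder gap 0.0002903710266052989 F [  2.6812 -11.629    0.7306] M [-3.4692 -0.7877 -0.0192]
t 14.15 tcp [0.5447 0.0711 0.0409] d [-0.0053 -0.0004 -0.0002] rot [ 0.0967 -0.3267  0.0106]
```

Firm stop at 11.6 N with the shoulder gap near 0, so it's home. I'll relieve the push, open and retreat upwards.

Request:
drive_effector:
  moves: [0,0.04,0,0,0,0,0,0,0.05,0,0.01,0,0,0,0.3,0.05,0,0.01,0,0,0,0.45,0.05,0,0.01,0,0,0,0.6,0.05,0,0.01,0,0,0,0.6,0.05,0,0.01,0,0,0,0.6,0.05,0,0.01,0,0,0]

```text
time_s: 14.85
tcp_pos: [0.545, 0.072, 0.0404]
ee_rot: [[-0.178, -0.984, 0.0], [-0.984, 0.178, -0.001], [0.001, -0.0, -1.0]]
wrist_force: [-0.2, -0.3, -0.5]
gripper_width: 0.552
gripper_force: 0.0
```

Request:
drive_effector:
  moves: [0.6,0,0,-0.2,0,0,0,0.6,0,0,-0.8,0,0,0,0.6,0,0,-1.6,0,0,0,0.6,0,0,-2.6,0,0,0,0.6,0,0,-3.2,0,0,0,0.6,0,0,-3.2,0,0,0,0.6,0,0,-3.2,0,0,0]

```text
time_s: 15.55
tcp_pos: [0.5449, 0.0721, 0.2015]
ee_rot: [[-0.178, -0.984, 0.002], [-0.984, 0.178, 0.0], [-0.0, -0.002, -1.0]]
wrist_force: [-0.1, 0.5, -1.1]
gripper_width: 0.6
gripper_force: 0.0
```

```bash
python3 - <<'E'
from h import *
c=cap('wrist','w6.png');np.savez('w6.npz',**c)
a=cv2.imread('pics/w6.png')[100:330,190:450];b=cv2.resize(cap('scene','s6.png')['pixels'][160:275,250:380,::-1],None,fx=2,fy=2)
cv2.imwrite('pics/c6.png',np.hstack([a,b]))
E
```

```text
(no output)
```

View pics/c6.png

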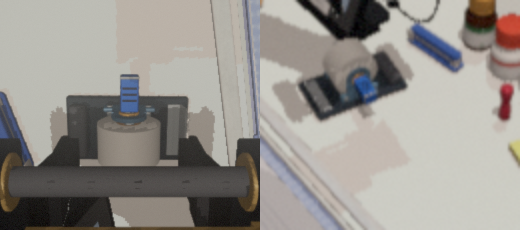

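The wrist view shows the blue grip against the bush at crop (129,95), with the roll seated below it. I'll check the numbers.

```bash
python3 - <<'E'
from h import *
c=dict(np.load('w6.npz'));P=cloud(c);px=c['pixels'].astype(int)
S=np.array([.5528,.1223]);a=np.radians(-10.3);ex=np.array([np.cos(a),np.sin(a)]);ey=np.array([-np.sin(a),np.cos(a)])
X=(P[...,:2]-S)@ex;Y=(P[...,:2]-S)@ey;Z=P[...,2]
g=(px[...,2]-px[...,0]>50)&(abs(X)<.02)&(Y<-.025)&(Y>-.09)&(Z>.03)&(Z<.07)
t=g&(Z>.048);print('grip Y',np.percentile(Y[t],[1,99]),'X',np.percentile(X[t],[2,98]),'Z',np.percentile(Z[t],[2,50,98]))
print('slope x,z per y',np.polyfit(Y[t],X[t],1)[0],np.polyfit(Y[t],Z[t],1)[0])
k=(abs(X)<.025)&(abs(Y)<.024)&(Z>.06)&(Z<.085)&(px.min(2)>90);print('roll Y',np.percentile(Y[k],[2,98]),'Z top',np.percentile(Z[k],98))
E
```

```text
grip Y [-0.0645 -0.0338] X [-0.0084  0.0071] Z [0.0501 0.0518 0.0534]
slope x,z per y -0.001798767964519801 0.03840264677114322
roll Y [-0.0208  0.0137] Z top 0.07735488188172819
```

```bash
python3 -c "
from station import r
print(r.finish_job())"
```

```text
the job is handed in; nothing more can be done
None
```

I handed the job in at about 15.6 s: the roll is on the rollers between the cheeks, the spindle's shoulder is home against the bush, and the gripper is clear; the hand-in gave no verdict back.

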